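Line up the conical flasks by size

TASK

Stand the four stoppered amber flasks in a row on the cork mats in order of size, one upright and centred on each mat, with the smallest at the end marked by the green peg and the largest at the other end. It is glassware: set each flask down gently, never tip one over, and leave the blue beaker where it stands.

Things in the scene. Friction and masses are not known exactly. Their poses are not given: they have to be found in the camera images.
- flask_25: The smallest of four amber-glass conical flasks, loose, upright: base 42 mm across, cone up to 46 mm height, straight neck 22 mm across from 46 to 72 mm, black rubber stopper (3 mm narrower than the neck) up to 82 mm. About 40 g. Grip the neck from above, tool centre about 64 mm above the underside. Origin: centre of its underside; z up.
- flask_50: The second smallest of four amber-glass conical flasks, loose, upright: base 52 mm across, cone up to 60 mm height, straight neck 25 mm across from 60 to 92 mm, black rubber stopper (3 mm narrower than the neck) up to 104 mm. About 65 g. Grip the neck from above, tool centre about 82 mm above the underside. Origin: centre of its underside; z up.
- flask_100: The second largest of four amber-glass conical flasks, loose, upright: base 64 mm across, cone up to 76 mm height, straight neck 28 mm across from 76 to 112 mm, black rubber stopper (3 mm narrower than the neck) up to 126 mm. About 100 g. Grip the neck from above, tool centre about 100 mm above the underside. Origin: centre of its underside; z up.
- flask_250: The largest of four amber-glass conical flasks, loose, upright: base 82 mm across, cone up to 102 mm height, straight neck 34 mm across from 102 to 144 mm, black rubber stopper (3 mm narrower than the neck) up to 160 mm. About 170 g. Grip the neck from above, tool centre about 128 mm above the underside. Origin: centre of its underside; z up.
- mat_a: Round cork mat, 80 mm across, 4 mm thick, fixed; an end place, at the row's -y end. Mats a, b, c, d lie in a straight row, 100 mm apart, on a fixed black board (110 x 500 mm, 12 mm high). Origin: centre of its underside, 12 mm above the table (its top is 4 mm higher). y runs along the row from a to d, x across it, away from the robot; the row is turned by up to 0.15 rad.
- mat_b: Round cork mat, 80 mm across, 4 mm thick, fixed; next to mat a. Mats a, b, c, d lie in a straight row, 100 mm apart, on a fixed black board (110 x 500 mm, 12 mm high). Origin: centre of its underside, 12 mm above the table (its top is 4 mm higher). y runs along the row from a to d, x across it, away from the robot; the row is turned by up to 0.15 rad.
- mat_c: Round cork mat, 80 mm across, 4 mm thick, fixed; between mats b and d. Mats a, b, c, d lie in a straight row, 100 mm apart, on a fixed black board (110 x 500 mm, 12 mm high). Origin: centre of its underside, 12 mm above the table (its top is 4 mm higher). y runs along the row from a to d, x across it, away from the robot; the row is turned by up to 0.15 rad.
- mat_d: Round cork mat, 80 mm across, 4 mm thick, fixed; the other end place, at the row's +y end. Mats a, b, c, d lie in a straight row, 100 mm apart, on a fixed black board (110 x 500 mm, 12 mm high). Origin: centre of its underside, 12 mm above the table (its top is 4 mm higher). y runs along the row from a to d, x across it, away from the robot; the row is turned by up to 0.15 rad.
- green_peg: Short green peg, 24 mm across, 30 mm high, fixed on the board 75 mm beyond one end mat (beyond a or beyond d), in line with the row. It marks the end of the row where the smallest flask goes. A like peg in white stands beyond the other end. Origin: centre of its underside, on the board's top.
- beaker: Small open blue plastic beaker, 50 mm across, 55 mm high, standing loose among the flasks in the middle; not to be moved. Origin: centre of its underside.
Not all that is in view belongs to the job. What is shaped like the flask_250 but yellow is not meant.

How it is judged:
By the outcome, as a careful person would: the job done as asked, in the order asked, and still so for the second after the job is handed in, with the robot touching nothing.
It also fails if it takes over 120 s, if anything falls off the work surface, if the arm or the gripper's body presses on something with over 40 N, if the wrist force passes 120 N, or if a joint passes its speed limit or range.

ROBOT

A 6-joint arm with a two-finger parallel gripper is mounted at the origin on the work surface. World frame = base frame: x ahead of the robot, y to its left, z up, the work surface at z = 0. Lengths are in m, angles in rad, forces in N, time in s.
With the tool pointing down it reaches from about 0.425 to 0.95 m from the base axis. Payload 3.5 kg.
Tool frame: the origin (TCP) lies between the finger pads, 19 mm behind the fingertips; this is the grasp point; z points along the fingers, y is the line along which they close (so a half turn about z gives the same grasp; the last joint's range is limited). The gripper opens to 85 mm and grips with 20 to 120 N. Pads are 22 mm wide; open, the fingers measure 114 mm over their backs; the gripper's body (76 mm by 85 mm) begins 54 mm behind the grasp point. The pads swing forward as they close: fully open they stand 13 mm farther back than shut.
Start: joints at [-1.334, 0.286, 1.577, -0, 1.279, -0.15], TCP at [0.255, -0.625, 0.25] pointing down, gripper open.
Joint ranges: [-2.77, 2.77], [-0.9, 2.22], [0.21, 2.48], [-1.53, 4.67], [0.24, 2.81], [-2.84, 2.84]. Speed limits (rad/s): [2.79, 2.79, 3.14, 3.14, 3.14, 3.14].

INTERFACE

Orientations are given as a unit quaternion [x, y, z, w].
In Python, from plant import get_state, read_camera, sign_off, recognise gives the robot as it stands.
- The arm moves only by the tool arm_command, never from a script. Its argument "steps" is a list of rows, each an object with "translation": the shift along the tool's x, y, z scaled (see below), a list of three; "twist": the turn, a rotation vector about the tool's x, y, z scaled (see below), a list of three; "fingers": the opening, from -1 (shut) to 1 (fully open). In form: [{"translation": [x, y, z], "twist": [rx, ry, rz], "fingers": fingers}, ...]. A call has 1 to 5 rows; each row is the pose to reach, as a shift and turn from the pose commanded when the call began, along the tool's axes at that moment; what a row does not reach only later rows make up. The controller multiplies each number of a shift by 75 cm and each number of a turn by 60 degrees. A row lasts 1/8 s, in which the tool goes at most 62.5 mm and 10.7 degrees, less where a joint would pass 70% of its speed; a pose out of reach is approached as far as the arm can. A call with a number of a shift or a turn outside -1 to 1 is refused whole. A call with a gripper value outside its range is refused whole. The fingers move at their own pace and stop on an object; "grip_force" is the grip in N (left out, the last holds). Time passes only in rows, so rows that repeat a pose let the fingers close. It gives the time, the measured TCP pose, the force, the opening and the grip force at its end, in the units of the state.
- get_state(): the state, without advancing time (a new reading comes with each control period).
- read_camera(name): name is "scene" or "side" or "wrist"; returns a dict with "pixels" (400x640x3 uint8, red, green, blue), "K" (3x3 intrinsics, pixels), "k1" (the pictures are not rectified: a ray, as slopes to the right and down, at radius r is drawn at 1 + k1 r^2 times it, then the intrinsics apply), "R" (3x3) and "t" (3): a world point X has camera coordinates R X + t; the wrist camera has in their place "T_tool_cam" (4x4, takes a point from camera to tool coordinates, whose origin is the TCP and whose axes are the flange's). Camera axes: x right, y down, z forward; pixel columns grow to the right and rows downward; lengths in m; the calibration is good to about 2 mm. A picture is of the moment at which its call begins: read the wrist's pose just before it. There is no depth.
- sign_off(): hands the job in; it is judged then, once.
Trained networks look in a picture, given as the dict that the camera call returned (one of the last four; its "shot" number tells which), for a name from the list of things; names that differ only in an ending like _2 or _b are one class to them, and where a whole thing is asked for, a point or a joint stands for the part that bears it (a point fixed in the world has none). Each returns a list of dicts, best first, with "conf" (0 to 1); they miss things now and then, are a little off and sometimes report something else, mostly with a low value. They report only what shows in the picture. A call takes as long as a camera call. They do not tell look-alikes from the thing itself.
- recognise(picture, query): "point" ([row, column] in pixels, amid what is visible of it).
The state is a dict: "time": time; "qpos": joint angles; "dq": joint speeds; "joint_efforts": joint torques, N m; "eef_pos": TCP position; "tcp_rot": TCP orientation; "contact_force": force on the tool from outside, world axes, zero at the start; "wrist_torque": the same for the moment, N m; "opening": opening from 0.0 (shut) to 1.0 (fully open); "finger_force": force on a finger pad.
Only numpy, scipy, OpenCV 4.12 (cv2) and the standard library are available. Lean on these libraries where they do the work, as an engineer would, in place of code of your own. Each camera call takes 0.05 s, during which the arm holds its last target. There are 200 camera calls.

## Working session

There is one attempt and no reset: what is moved stays moved. The work goes in short steps, Python scripts to look and compute and a tool call to move; the robot and the scene stay as the last step left them, time stands still between calls to the robot, and variables do not carry over. Pictures are saved under pics/ and viewed, at most 14 in all, crops included, and the job is handed in when it is done.

Besides the shell and the picture viewer there is one more tool, called after "Request:" as name(argument=value, ...) on one line, values as JSON. arm_command: Moves the arm, as the interface text tells. Shifts and turns lie within -1 to 1; 1 stands for 75 cm of shift or 60 degrees of turn. Its arguments: {"type":"object","properties":{"steps":{"type":"array"},"grip_force":{"type":"number"}},"required":["steps"]}

```bash
mkdir -p pics; ls
cat > h.py <<'E'
import numpy as np, cv2
from plant import get_state, read_camera, sign_off, recognise
from scipy.spatial.transform import Rotation as Rn
def pose():
    s=get_state(); return np.array(s["eef_pos"]),Rn.from_quat(s["tcp_rot"]).as_matrix()
def ext(p):
    if "R" in p and p["R"] is not None: return np.array(p["R"]),np.array(p["t"])
    pos,R=p["pose"]; T=np.array(p["T_tool_cam"]); Rc=R@T[:3,:3]; c=pos+R@T[:3,3]
    return Rc.T,-Rc.T@c
def ray(p,px):
    K=np.array(p["K"]); D=np.array([p["k1"],0,0,0,0.])
    u=cv2.undistortPoints(np.array([[[px[1],px[0]]]],float),K,D)[0,0]
    R,t=ext(p); return -R.T@t, R.T@np.array([u[0],u[1],1])
def onz(p,px,z):
    c,d=ray(p,px); return c+d*(z-c[2])/d[2]
def proj(p,X):
    R,t=ext(p); q,_=cv2.projectPoints(np.array(X,float).reshape(-1,1,3),cv2.Rodrigues(R)[0],t,np.array(p["K"]),np.array([p["k1"],0,0,0,0.]))
    return q[:,0,::-1]
def cam(n):
    ps=pose(); p=read_camera(n); p["pose"]=ps; return p
E
python3 - <<'E'
from h import *
print(get_state())
for n in ["scene","side"]:
    p=cam(n); cv2.imwrite(f"pics/{n}0.png",p["pixels"][:,:,::-1])
    R,t=ext(p); print(n,-R.T@t,p["k1"],p["K"][0][0])
    for q in ["flask_25","flask_50","flask_100","flask_250","mat_a","green_peg","beaker"]:
        print(q,[(np.round(d["point"]).tolist(),round(d["conf"],2),onz(p,d["point"],0.014 if 'mat' in q else .03).round(3).tolist()) for d in recognise(p,q)])
E
```

```text
pics
{'time': 0.0, 'qpos': array([-1.33399043e+00,  2.87185421e-01,  1.57818126e+00, -1.58329486e-05,
        1.27861971e+00, -1.50027835e-01]), 'dq': array([ 0.00025287,  0.00096327,  0.00054481,  0.00040249, -0.00012673,
        0.00142205]), 'joint_efforts': array([-2.04452981e-04, -4.05981088e+01, -2.92624193e+01, -1.82135796e-04,
        5.88728028e-03,  1.86964215e-06]), 'eef_pos': array([ 0.25450877, -0.62451067,  0.24863166]), 'tcp_rot': array([ 9.81352055e-01,  1.92215274e-01, -5.94857018e-05, -1.19541167e-03]), 'contact_force': array([0.98417988, 0.35123038, 0.28497298]), 'wrist_torque': array([-2.50297097e-02,  5.92478219e-02,  4.02305015e-05]), 'finger_force': 0.0, 'opening': 1.000551079940158}
scene [ 0.93695039 -0.31197678  0.5796307 ] -0.061429519336686035 361.5831467776297
flask_25 [([107.0, 365.0], 0.9, [0.268, 0.355, 0.03]), ([116.0, 431.0], 0.89, [0.415, 0.478, 0.03]), ([258.0, 158.0], 0.87, [0.44, -0.314, 0.03]), ([208.0, 234.0], 0.84, [0.407, -0.141, 0.03]), ([132.0, 394.0], 0.81, [0.408, 0.332, 0.03]), ([162.0, 343.0], 0.57, [0.427, 0.141, 0.03]), ([298.0, 250.0
[... 2220 characters left out ...]
.425, 0.03])]
flask_250 [([311.0, 318.0], 0.88, [0.294, 0.32, 0.03]), ([151.0, 413.0], 0.87, [0.444, -0.325, 0.03]), ([272.0, 273.0], 0.8, [0.435, 0.304, 0.03]), ([237.0, 324.0], 0.69, [0.418, 0.146, 0.03]), ([186.0, 391.0], 0.67, [0.401, -0.129, 0.03]), ([305.0, 228.0], 0.6, [0.444, 0.425, 0.03])]
mat_a [([175.0, 310.0], 0.94, [0.622, -0.043, 0.014]), ([207.0, 260.0], 0.83, [0.63, 0.151, 0.014]), ([162.0, 334.0], 0.81, [0.608, -0.142, 0.014]), ([192.0, 290.0], 0.61, [0.61, 0.053, 0.014])]
green_peg [([148.0, 348.0], 0.52, [0.608, -0.211, 0.03]), ([175.0, 311.0], 0.51, [0.603, -0.026, 0.03])]
beaker [([198.0, 351.0], 0.84, [0.455, -0.017, 0.03]), ([233.0, 324.0], 0.42, [0.427, 0.134, 0.03])]
```

View pics/scene0.png

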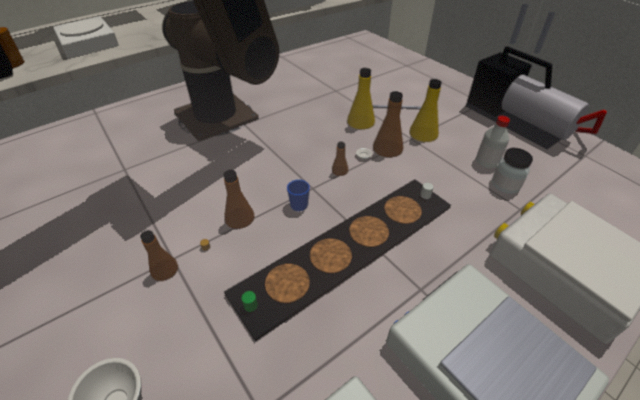

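View pics/side0.png

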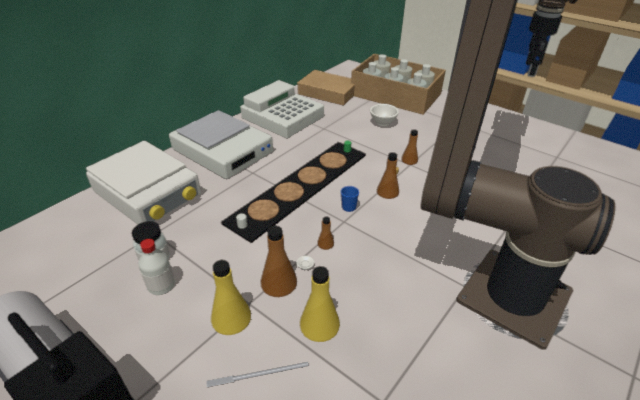

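The scene view has the green peg at (row 302, col 249), the row's -y end (mat a), and the white peg at (190, 427). The amber flasks are at (258,160), (205,237), (160,341) and (130,390). The yellow ones at (103,363) and (115,430) are decoys shaped like flask_250, so I leave those out. Next I fit each flask's silhouette in both views to get its position and size.

```bash
cat >> h.py <<'E'
M={25:(.021,.046,.011,.072),50:(.026,.060,.0125,.092),100:(.032,.076,.014,.112),250:(.041,.102,.017,.144)}
A=np.linspace(0,2*np.pi,40,endpoint=False)
def circ(x,y,z,r): return np.c_[x+r*np.cos(A),y+r*np.sin(A),0*A+z]
def sil(p,m,x,y,z0=0):
    rb,hc,rn,hn=m; S=4
    im=np.zeros((400*S,640*S),np.uint8)
    for a,b in (((0,rb),(hc,rn)),((hc,rn),(hn,rn))):
        q=proj(p,np.r_[circ(x,y,z0+a[0],a[1]),circ(x,y,z0+b[0],b[1])])[:,::-1]
        h=cv2.convexHull(((q+.5)*S-.5).astype(np.float32)).round().astype(np.int32); cv2.fillConvexPoly(im,h,255)
    return cv2.resize(im,(640,400),interpolation=cv2.INTER_AREA)/255.
def amber(p):
    h=cv2.cvtColor(p["pixels"],cv2.COLOR_RGB2HSV); 
    return ((h[...,0]<17)&(h[...,1]>110)&(h[...,2]>35)).astype(float)
def fit(ps,m,x0,z0=0):
    from scipy.optimize import minimize
    ms=[amber(p) for p in ps]
    for i,p in enumerate(ps): # keep only the neighbourhood
        c=proj(p,[[x0[0],x0[1],z0+m[3]/2]])[0]; k=np.zeros((400,640)); cv2.circle(k,(int(c[1]),int(c[0])),40 if p["K"][0][0]<1e4 else 80,1,-1); ms[i]=ms[i]*k
    def f(v):
        return sum(np.abs(sil(p,m,*v,z0)-k).sum()/k.sum() for p,k in zip(ps,ms))/len(ps)
    r=minimize(f,x0,method="Nelder-Mead",options=dict(initial_simplex=np.array(x0)+np.array([[0,0],[.012,0],[0,.012]]),xatol=2e-4,fatol=1e-4))
    return r.x,r.fun
E
python3 - <<'E'
from h import *
sc,sd=cam("scene"),cam("side")
out=np.hstack([sc["pixels"],sd["pixels"]]).copy()
for x0 in [(.45,-.32),(.41,-.14),(.43,.14),(.42,.32)]:
    for s,m in M.items():
        r=fit([sc,sd],m,x0)
        print(x0,s,r[0].round(4),round(r[1],3), [fit([q],m,x0)[0].round(4).tolist() for q in (sc,sd)] if r[1]<.35 else '')
for p in (sc,sd):
    mk=amber(p).astype(np.uint8)
    n,l,st,ce=cv2.connectedComponentsWithStats(mk)
    C=[]
    for i in range(1,n):
        X=onz(p,ce[i][::-1],.016)
        if st[i,4]>80: print(ce[i].round(1),st[i,4],X.round(4))
    h=cv2.cvtColor(p["pixels"],cv2.COLOR_RGB2HSV)
    g=((h[...,0]>45)&(h[...,0]<85)&(h[...,1]>150)&(h[...,2]>50)).astype(np.uint8)
    print('peg',[ (ce.round(),s[4]) for s,ce in zip(*cv2.connectedComponentsWithStats(g)[2:]) if s[4]>20])
cv2.imwrite("pics/crop1.png",cv2.resize(sc["pixels"][80:290,130:460,::-1],None,fx=2.4,fy=2.4,interpolation=cv2.INTER_CUBIC))
E
```

```text
(0.45, -0.32) 25 [ 0.4456 -0.3142] 0.393 
(0.45, -0.32) 50 [ 0.4453 -0.3134] 0.455 
(0.45, -0.32) 100 [ 0.4417 -0.3125] 0.934 
(0.45, -0.32) 250 [ 0.4457 -0.301 ] 1.957 
(0.41, -0.14) 25 [ 0.4102 -0.13  ] 0.611 
(0.41, -0.14) 50 [ 0.4118 -0.1324] 0.474 
(0.41, -0.14) 100 [ 0.4107 -0.1329] 0.685 
(0.41, -0.14) 250 [ 0.4013 -0.1247] 1.568 
(0.43, 0.14) 25 [0.42   0.1368] 1.067 
(0.43, 0.14) 50 [0.4106 0.1445] 1.838 
(0.43, 0.14) 100 [0.4113 0.1423] 2.821 
(0.43, 0.14) 250 [0.3965 0.1574] 4.497 
(0.42, 0.32) 25 [0.4249 0.3109] 0.662 
(0.42, 0.32) 50 [0.4286 0.3018] 0.498 
(0.42, 0.32) 100 [0.424  0.3001] 0.277 [[0.4238, 0.2998], [0.421, 0.3031]]
(0.42, 0.32) 250 [0.4228 0.2993] 0.259 [[0.418, 0.3032], [0.4253, 0.2973]]
[ 9.8 47.2] 382 [-1.0279 -0.4786  0.016 ]
[390.6 132.3] 934 [0.391  0.3406 0.016 ]
[592.1 120.5] 272 [0.7075 0.8967 0.016 ]
[502.7 120.5] 103 [0.5423 0.6566 0.016 ]
[341.4 164.3] 91 [0.4179 0.1436 0.016 ]
[238.2 205.1] 582 [ 0.392  -0.1247  0.016 ]
[402.6 209.4] 770 [0.6156 0.153  0.016 ]
[368.7 230.9] 941 [0.6163 0.0532 0.016 ]
[159.9 261.2] 762 [ 0.4359 -0.314   0.016 ]
[330.3 255.3] 1124 [ 0.6172 -0.0467  0.016 ]
[286.7 282.8] 1369 [ 0.6181 -0.1466  0.016 ]
peg [(array([320., 199.]), np.int32(255885)), (array([248., 297.]), np.int32(115))]
[410.6 151.5] 297 [ 0.4571 -0.3374  0.016 ]
[332.7 160.4] 182 [ 0.6139 -0.1418  0.016 ]
[388.8 181.4] 528 [ 0.4258 -0.1606  0.016 ]
[311.2 176.1] 165 [ 0.6118 -0.0383  0.016 ]
[289.  191.9] 227 [0.6116 0.0568 0.016 ]
[263.5 210.8] 234 [0.6089 0.1584 0.016 ]
[325.4 237. ] 282 [0.4236 0.1318 0.016 ]
[277.6 271.1] 1383 [0.438  0.2859 0.016 ]
[147.2 245.1] 172 [0.7325 0.4238 0.016 ]
peg [(array([319., 200.]), np.int32(255974)), (array([347., 147.]), np.int32(25))]
```

View pics/crop1.png

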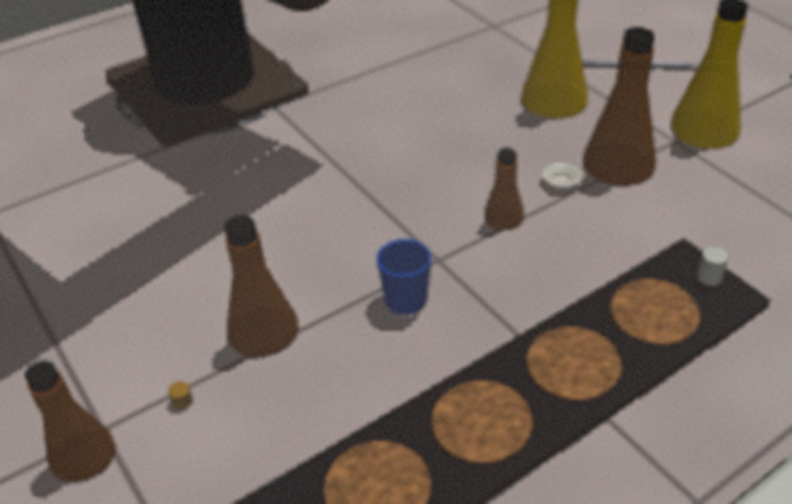

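The crop shows four amber flasks and two clearly yellow decoys. The left pair differ in size: the bigger one is at scene (205,237) and the smaller at (258,160). My colour mask was too strict, so I'll relax it.

```bash
sed -i 's/    return ((h\[...,0\]<17).*/    return (((h[...,0]<18)|(h[...,0]>172))\&(h[...,1]>70)\&(h[...,2]>25)).astype(float)/; s/    h=cv2.cvtColor(p\["pixels"\],cv2.COLOR_RGB2HSV); /    h=cv2.cvtColor(cv2.bilateralFilter(p["pixels"],5,30,2),cv2.COLOR_RGB2HSV)/' h.py
python3 - <<'E'
from h import *
sc,sd=cam("scene"),cam("side")
for x0 in [(.445,-.32),(.41,-.14),(.42,.14),(.42,.30)]:
    for s,m in M.items():
        r=fit([sc,sd],m,x0)
        print(x0,s,r[0].round(4),round(r[1],3), [fit([q],m,x0)[0].round(4).tolist() for q in (sc,sd)] if r[1]<.35 else '')
for p in (sc,sd):
    n,l,st,ce=cv2.connectedComponentsWithStats(amber(p).astype(np.uint8))
    for i in range(1,n):
        X=onz(p,ce[i][::-1],.016)
        if st[i,4]>80 and .55<X[0]<.68 and abs(X[1])<.3:
            c,_=cv2.findContours((l==i).astype(np.uint8),0,1)
            q=np.array([onz(p,v[0][::-1],.016) for v in max(c,key=len)]); (cx,cy),r=cv2.minEnclosingCircle(q[:,:2].astype(np.float32))
            print('mat',st[i,4],X.round(4),round(cx,4),round(cy,4),round(r,4))
E
```

```text
(0.445, -0.32) 25 [ 0.4458 -0.3143] 0.428 
(0.445, -0.32) 50 [ 0.4454 -0.3135] 0.374 
(0.445, -0.32) 100 [ 0.441  -0.3117] 0.774 
(0.445, -0.32) 250 [ 0.442  -0.3014] 1.562 
(0.41, -0.14) 25 [ 0.4107 -0.1355] 0.563 
(0.41, -0.14) 50 [ 0.4119 -0.1351] 0.345 [[0.4138, -0.1354], [0.4133, -0.1373]]
(0.41, -0.14) 100 [ 0.412  -0.1347] 0.284 [[0.4103, -0.1344], [0.4135, -0.1377]]
(0.41, -0.14) 250 [ 0.4061 -0.1301] 0.897 
(0.42, 0.14) 25 [0.4182 0.1381] 0.294 [[0.4181, 0.1385], [0.4201, 0.1357]]
(0.42, 0.14) 50 [0.4181 0.1342] 0.851 
(0.42, 0.14) 100 [0.4176 0.1325] 1.591 
(0.42, 0.14) 250 [0.4266 0.1455] 2.896 
(0.42, 0.3) 25 [0.4313 0.2962] 0.696 
(0.42, 0.3) 50 [0.4188 0.301 ] 0.537 
(0.42, 0.3) 100 [0.4244 0.2988] 0.32 [[0.4262, 0.2967], [0.419, 0.304]]
(0.42, 0.3) 250 [0.4244 0.2979] 0.126 [[0.4219, 0.3013], [0.4245, 0.2977]]
mat 834 [0.6155 0.1531 0.016 ] 0.6152 0.1551 0.0425
mat 994 [0.6161 0.0533 0.016 ] 0.6154 0.0544 0.0422
mat 1196 [ 0.617  -0.0465  0.016 ] 0.616 -0.0452 0.0419
mat 1437 [ 0.6179 -0.1462  0.016 ] 0.6165 -0.1459 0.0419
mat 370 [ 0.6161 -0.1437  0.016 ] 0.6168 -0.1446 0.0451
mat 422 [ 0.6152 -0.0441  0.016 ] 0.6172 -0.0436 0.0451
mat 485 [0.6148 0.0558 0.016 ] 0.6149 0.0535 0.0455
mat 552 [0.614  0.1558 0.016 ] 0.6154 0.1553 0.0443
```

Sizes are settled: 50 at (.446,-.314), 100 at (.412,-.135), 25 at (.418,.138) and 250 at (.424,.298). The mats are near x=.616, at y=-.145, -.045, .0545 and .1545. Now I turn the tool so it closes along world x and move above the 50.

Request:
arm_command(steps=[{"translation": [0.31,-0.23,0],"twist": [0,0,-0.83],"fingers": 1},{"translation": [0.31,-0.23,0],"twist": [0,0,-0.83],"fingers": 1},{"translation": [0.31,-0.23,0],"twist": [0,0,-0.83],"fingers": 1},{"translation": [0.31,-0.23,0],"twist": [0,0,-0.83],"fingers": 1},{"translation": [0.31,-0.23,0],"twist": [0,0,-0.83],"fingers": 1}], grip_force=25)

```text
time: 1.62
eef_pos: [0.406, -0.3752, 0.2503]
tcp_rot: [0.807, 0.59, 0.0, 0.0]
contact_force: [-0.4, -0.5, 0.1]
opening: 0.994
finger_force: 0.0
```

```bash
cat >> h.py <<'E'
def go(x,y,z):
    p,R=pose(); d=R.T@(np.array([x,y,z])-p)/.75
    Rt=np.array([[0,1,0],[1,0,0],[0,0,-1.]]); w=Rn.from_matrix(R.T@Rt).as_rotvec()/np.radians(60)
    print('at',p.round(4),'tr',d.round(4),'tw',w.round(3))
E
python3 -c "
from h import *
go(.446,-.314,.25)"
```

```text
at [ 0.406  -0.3752  0.2503] tr [0.0939 0.026  0.0004] tw [ 0.001 -0.    -0.295]
```

Request:
arm_command(steps=[{"translation": [0.094,0.026,0],"twist": [0,0,-0.295],"fingers": 1},{"translation": [0.094,0.026,0],"twist": [0,0,-0.295],"fingers": 1},{"translation": [0.094,0.026,0],"twist": [0,0,-0.295],"fingers": 1}])

```text
time: 2.0
eef_pos: [0.4458, -0.3157, 0.2502]
tcp_rot: [0.709, 0.705, -0.0, 0.0]
contact_force: [0.2, 0.0, -0.4]
opening: 0.998
finger_force: 0.0
```

```bash
cat > w.py <<'E'
from h import *
import sys
s,x,y=int(sys.argv[1]),float(sys.argv[2]),float(sys.argv[3])
p=cam("wrist"); cv2.imwrite(f"pics/{sys.argv[4]}.png",p["pixels"][:,:,::-1])
c,d=ray(p,(200,320)); print('cam',c.round(3),d.round(2),'proj top',proj(p,[[x,y,M[s][3]+.01]]).round())
for q in ("flask_%d"%s,): print([(np.round(e["point"]).tolist(),round(e["conf"],2)) for e in recognise(p,q)])
print(fit([p],M[s],(x,y)))
go(x,y,.25)
E
python3 w.py 50 .446 -.314 w50
```

```text
cam [ 0.446 -0.236  0.374] [-0.   -0.31 -0.95] proj top [[189. 320.]]
[([176.0, 322.0], 0.9), ([23.0, 289.0], 0.65)]
(array([ 0.44617105, -0.31591288]), np.float64(0.382950531721939))
at [ 0.4451 -0.3171  0.2502] tr [0.0041 0.0012 0.0002] tw [ 0.     0.    -0.008]
```

View pics/w50.png

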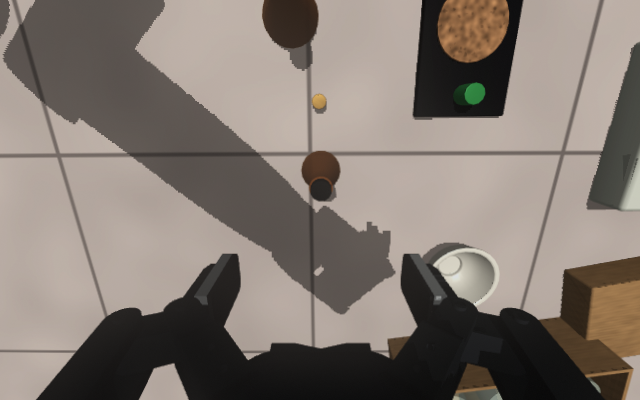

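The wrist picture has the 50's stopper at (188,320), exactly where my estimate projects, so I'm descending and gripping.

Request:
arm_command(steps=[{"translation": [0.003,0.001,0.08],"twist": [0,0,-0.006],"fingers": 1},{"translation": [0.003,0.001,0.16],"twist": [0,0,-0.006],"fingers": 0.6},{"translation": [0.003,0.001,0.21],"twist": [0,0,-0.006],"fingers": 0.2},{"translation": [0.003,0.001,0.224],"twist": [0,0,-0.006],"fingers": 0.2},{"translation": [0.003,0.001,0.224],"twist": [0,0,-0.006],"fingers": 0.2}])

```text
time: 2.72
eef_pos: [0.4459, -0.3153, 0.0823]
tcp_rot: [0.708, 0.707, -0.0, 0.0]
contact_force: [-0.2, 0.0, -0.7]
opening: 0.602
finger_force: 0.0
```

Request:
arm_command(steps=[{"translation": [0,0,0],"twist": [0,0,0],"fingers": -1},{"translation": [0,0,0],"twist": [0,0,0],"fingers": -1},{"translation": [0,0,0],"twist": [0,0,0],"fingers": -1},{"translation": [0,0,0],"twist": [0,0,0],"fingers": -1},{"translation": [0,0,0],"twist": [0,0,0],"fingers": -1}])

```text
time: 3.35
eef_pos: [0.4471, -0.3157, 0.0843]
tcp_rot: [0.707, 0.707, -0.0, 0.002]
contact_force: [-1.2, 0.1, 6.1]
opening: 0.288
finger_force: 25.8
```

Request:
arm_command(steps=[{"translation": [0,0,-0.04],"twist": [0,0,0],"fingers": -1},{"translation": [0,0,-0.1],"twist": [0,0,0],"fingers": -1},{"translation": [0.06,0.04,-0.133],"twist": [0,0,0],"fingers": -1},{"translation": [0.12,0.08,-0.133],"twist": [0,0,0],"fingers": -1},{"translation": [0.18,0.12,-0.133],"twist": [0,0,0],"fingers": -1}])

```text
time: 3.98
eef_pos: [0.5367, -0.178, 0.1825]
tcp_rot: [0.707, 0.707, 0.0, 0.001]
contact_force: [-0.4, -0.1, -0.6]
opening: 0.281
finger_force: 25.5
```

Request:
arm_command(steps=[{"translation": [0.05,0.03,0],"twist": [0,0,0],"fingers": -1},{"translation": [0.1,0.06,0],"twist": [0,0,0],"fingers": -1},{"translation": [0.145,0.09,0],"twist": [0,0,0],"fingers": -1},{"translation": [0.179,0.107,0],"twist": [0,0,0],"fingers": -1},{"translation": [0.179,0.107,0],"twist": [0,0,0],"fingers": -1}])

```text
time: 4.6
eef_pos: [0.6164, -0.0431, 0.1814]
tcp_rot: [0.706, 0.708, -0.0, -0.0]
contact_force: [-1.2, 0.2, -0.3]
opening: 0.281
finger_force: 25.4
```

```bash
cat > v.py <<'E'
from h import *
import sys
s,x,y,z,mx,my,n=int(sys.argv[1]),*map(float,sys.argv[2:7]),sys.argv[7]
ps=[cam("scene"),cam("side")]
cv2.imwrite(f"pics/{n}.png",np.hstack([cv2.resize(p["pixels"][:,:,::-1],(400,250)) for p in ps]))
print('fit',fit(ps,M[s],(x,y),z),[fit([p],M[s],(x,y),z)[0].round(4) for p in ps]); go(mx,my,z+.1)
E
python3 v.py 50 .616 -.045 .098 .616 -.045 v50
```

```text
fit (array([ 0.61582009, -0.04204865]), np.float64(0.6409731440394769)) [array([ 0.6337, -0.0581]), array([ 0.6139, -0.0398])]
at [ 0.6157 -0.045   0.1814] tr [ 0.      0.0003 -0.0221] tw [-0.001  0.     0.001]
```

Request:
arm_command(steps=[{"translation": [0,0,0.05],"twist": [0,0,0],"fingers": -1},{"translation": [0,0,0.09],"twist": [0,0,0],"fingers": -1},{"translation": [0,0,0.104],"twist": [0,0,0],"fingers": -1},{"translation": [0,0,0.107],"twist": [0,0,0],"fingers": -1},{"translation": [0,0,0.109],"twist": [0,0,0],"fingers": -1}])

```text
time: 5.32
eef_pos: [0.6171, -0.0457, 0.1015]
tcp_rot: [0.707, 0.707, 0.001, 0.001]
contact_force: [-0.5, -0.8, -0.7]
opening: 0.284
finger_force: 25.5
```

Request:
arm_command(steps=[{"translation": [0,0,0.001],"twist": [0,0,0],"fingers": -1},{"translation": [0,0,0.002],"twist": [0,0,0],"fingers": -1},{"translation": [0,0,0.002],"twist": [0,0,0],"fingers": -1}])

```text
time: 5.7
eef_pos: [0.617, -0.0453, 0.1004]
tcp_rot: [0.707, 0.707, 0.0, 0.001]
contact_force: [-2.5, -0.6, 5.3]
opening: 0.278
finger_force: 25.9
```

Request:
arm_command(steps=[{"translation": [0,0,0],"twist": [0,0,0],"fingers": -0.2},{"translation": [0,0,0],"twist": [0,0,0],"fingers": 0.2},{"translation": [0,0,0],"twist": [0,0,0],"fingers": 0.3},{"translation": [0,0,-0.05],"twist": [0,0,0],"fingers": 0.3},{"translation": [0,0,-0.11],"twist": [0,0,0],"fingers": 0.3}])

```text
time: 6.32
eef_pos: [0.6152, -0.0449, 0.1802]
tcp_rot: [0.707, 0.707, -0.001, -0.002]
contact_force: [0.7, 0.5, 0.5]
opening: 0.653
finger_force: 0.0
```

Request:
arm_command(steps=[{"translation": [-0.02,-0.02,-0.092],"twist": [0,0,0],"fingers": 0.6},{"translation": [-0.05,-0.1,-0.092],"twist": [0,0,0],"fingers": 1},{"translation": [-0.08,-0.18,-0.092],"twist": [0,0,0],"fingers": 1},{"translation": [-0.11,-0.25,-0.092],"twist": [0,0,0],"fingers": 1},{"translation": [-0.12,-0.272,-0.092],"twist": [0,0,0],"fingers": 1}])

```text
time: 6.95
eef_pos: [0.4097, -0.1356, 0.2495]
tcp_rot: [0.708, 0.707, -0.0, -0.0]
contact_force: [1.2, 0.4, -0.1]
opening: 1.0
finger_force: 0.0
```

```bash
python3 w.py 100 .412 -.135 w100; python3 v.py 50 .616 -.045 .016 .616 -.045 v50b
```

```text
cam [ 0.41  -0.056  0.373] [-0.   -0.31 -0.95] proj top [[196. 323.]]
[([176.0, 322.0], 0.75), ([96.0, 512.0], 0.6)]
(array([ 0.41200131, -0.13676337]), np.float64(0.35553762652193044))
at [ 0.4108 -0.1356  0.2499] tr [ 0.0009  0.0016 -0.0001] tw [ 0.     0.    -0.002]
fit (array([ 0.62528009, -0.05333626]), np.float64(0.6571688062194901)) [array([ 0.6289, -0.0543]), array([ 0.6037, -0.032 ])]
at [ 0.4125 -0.1352  0.2502] tr [0.1205 0.2712 0.1792] tw [ 0.001  0.    -0.   ]
```

View pics/w100.png

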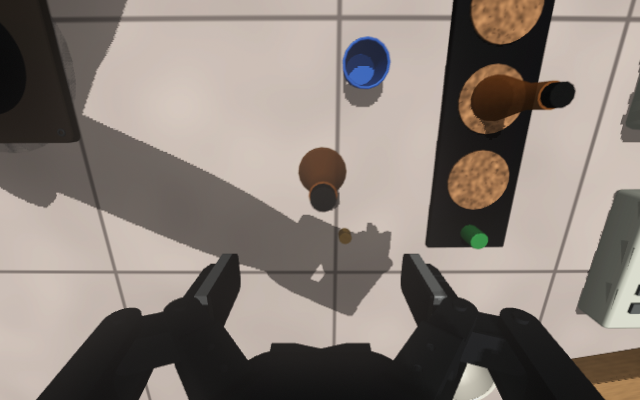

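View pics/v50b.png

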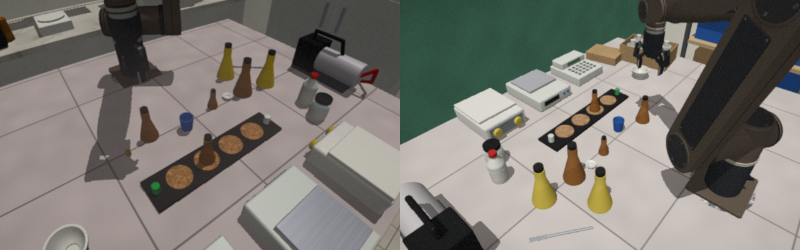

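The 50 stands upright on mat b. The 100's stopper is at (197,323), as predicted.

Request:
arm_command(steps=[{"translation": [0,0,0.08],"twist": [0,0,0],"fingers": 1},{"translation": [0,0,0.15],"twist": [0,0,0],"fingers": 0.6},{"translation": [0,0,0.19],"twist": [0,0,0],"fingers": 0.2},{"translation": [0,0,0.2],"twist": [0,0,0],"fingers": 0.2},{"translation": [0,0,0.2],"twist": [0,0,0],"fingers": -0.2}])

```text
time: 7.78
eef_pos: [0.4131, -0.1351, 0.1004]
tcp_rot: [0.707, 0.708, 0.0, 0.0]
contact_force: [-0.5, -0.4, -1.0]
opening: 0.409
finger_force: 0.0
```

Request:
arm_command(steps=[{"translation": [0,0,0],"twist": [0,0,0],"fingers": -1},{"translation": [0,0,0],"twist": [0,0,0],"fingers": -1},{"translation": [0,0,0],"twist": [0,0,0],"fingers": -1},{"translation": [0,0,0],"twist": [0,0,0],"fingers": -1},{"translation": [0,0,0],"twist": [0,0,0],"fingers": -1}])

```text
time: 8.4
eef_pos: [0.413, -0.1356, 0.1011]
tcp_rot: [0.707, 0.707, 0.0, 0.001]
contact_force: [-0.5, 0.5, 5.7]
opening: 0.32
finger_force: 26.7
```

Request:
arm_command(steps=[{"translation": [0,0,-0.04],"twist": [0,0,0],"fingers": -1},{"translation": [0,0,-0.11],"twist": [0,0,0],"fingers": -1},{"translation": [0,0,-0.17],"twist": [0,0,0],"fingers": -1},{"translation": [0.04,0.04,-0.18],"twist": [0,0,0],"fingers": -1},{"translation": [0.09,0.09,-0.18],"twist": [0,0,0],"fingers": -1}])

```text
time: 9.02
eef_pos: [0.4806, -0.0676, 0.2363]
tcp_rot: [0.708, 0.706, 0.0, 0.001]
contact_force: [0.0, -0.9, -0.2]
opening: 0.319
finger_force: 26.2
```

Request:
arm_command(steps=[{"translation": [0.05,0.05,0],"twist": [0,0,0],"fingers": -1},{"translation": [0.1,0.1,0],"twist": [0,0,0],"fingers": -1},{"translation": [0.145,0.15,0],"twist": [0,0,0],"fingers": -1},{"translation": [0.163,0.181,0],"twist": [0,0,0],"fingers": -1},{"translation": [0.163,0.181,0],"twist": [0,0,0],"fingers": -1}])

```text
time: 9.65
eef_pos: [0.6157, 0.0556, 0.2336]
tcp_rot: [0.706, 0.708, -0.001, -0.001]
contact_force: [-0.3, 0.3, -1.4]
opening: 0.319
finger_force: 26.1
```

Request:
arm_command(steps=[{"translation": [0,0,0.07],"twist": [0,0,0],"fingers": -1},{"translation": [0,0,0.13],"twist": [0,0,0],"fingers": -1},{"translation": [0,0,0.15],"twist": [0,0,0],"fingers": -1},{"translation": [0,0,0.154],"twist": [0,0,0],"fingers": -1},{"translation": [0,0,0.156],"twist": [0,0,0],"fingers": -1}])

```text
time: 10.28
eef_pos: [0.6167, 0.0543, 0.1202]
tcp_rot: [0.707, 0.707, 0.001, 0.001]
contact_force: [0.2, 0.5, 0.1]
opening: 0.321
finger_force: 26.2
```

Request:
arm_command(steps=[{"translation": [0,0,0.001],"twist": [0,0,0],"fingers": -1},{"translation": [0,0,0.002],"twist": [0,0,0],"fingers": -1},{"translation": [0,0,0.002],"twist": [0,0,0],"fingers": -1}])

```text
time: 10.65
eef_pos: [0.6158, 0.0547, 0.1173]
tcp_rot: [0.707, 0.707, 0.0, 0.0]
contact_force: [0.9, -0.1, 0.3]
opening: 0.319
finger_force: 26.4
```

Request:
arm_command(steps=[{"translation": [0,0,0.001],"twist": [0,0,0],"fingers": -1},{"translation": [0,0,0.002],"twist": [0,0,0],"fingers": -1},{"translation": [0,0,0.002],"twist": [0,0,0],"fingers": -1}])

```text
time: 11.02
eef_pos: [0.616, 0.0547, 0.1173]
tcp_rot: [0.707, 0.707, 0.0, 0.0]
contact_force: [-4.4, 0.0, 8.2]
opening: 0.317
finger_force: 27.0
```

Touchdown; releasing and heading over to the 25.

Request:
arm_command(steps=[{"translation": [0,0,0],"twist": [0,0,0],"fingers": -0.1},{"translation": [0,0,0],"twist": [0,0,0],"fingers": 0.2},{"translation": [0,0,0],"twist": [0,0,0],"fingers": 0.3},{"translation": [0,0,-0.05],"twist": [0,0,0],"fingers": 0.3},{"translation": [0,0,-0.12],"twist": [0,0,0],"fingers": 0.3}])

```text
time: 11.65
eef_pos: [0.614, 0.0547, 0.2033]
tcp_rot: [0.707, 0.707, -0.002, -0.002]
contact_force: [0.2, -0.5, 0.8]
opening: 0.65
finger_force: 0.0
```

Request:
arm_command(steps=[{"translation": [0.01,-0.02,-0.06],"twist": [0,0,0],"fingers": 0.6},{"translation": [0.04,-0.09,-0.06],"twist": [0,0,0],"fingers": 1},{"translation": [0.08,-0.17,-0.06],"twist": [0,0,0],"fingers": 1},{"translation": [0.111,-0.24,-0.06],"twist": [0,0,0],"fingers": 1},{"translation": [0.111,-0.263,-0.06],"twist": [0,0,0],"fingers": 1}])

```text
time: 12.28
eef_pos: [0.4152, 0.1391, 0.2494]
tcp_rot: [0.706, 0.708, -0.0, -0.0]
contact_force: [0.3, -0.8, -0.2]
opening: 0.997
finger_force: 0.0
```

```bash
python3 w.py 25 .4185 .138 w25
```

```text
cam [0.415 0.219 0.373] [-0.   -0.31 -0.95] proj top [[187. 323.]]
[([176.0, 323.0], 0.85), ([289.0, 464.0], 0.83), ([18.0, 204.0], 0.75), ([34.0, 329.0], 0.67), ([252.0, 480.0], 0.63)]
(array([0.41871092, 0.13619178]), np.float64(0.41359517531896833))
at [0.4165 0.1384 0.2499] tr [-0.0005  0.0026 -0.0002] tw [ 0.    -0.     0.002]
```

View pics/w25.png

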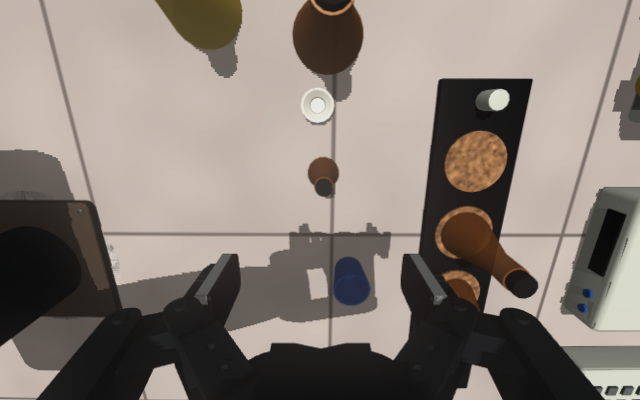

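The 100 stands on mat c, and the 25's stopper is at (187,323) as predicted. The white dish at (105,317) is clear of the fingers.

Request:
arm_command(steps=[{"translation": [0,0,0.08],"twist": [0,0,0],"fingers": 1},{"translation": [0,0,0.16],"twist": [0,0,0],"fingers": 0.6},{"translation": [0,0,0.22],"twist": [0,0,0],"fingers": 0.2},{"translation": [0,0,0.247],"twist": [0,0,0],"fingers": 0},{"translation": [0,0,0.247],"twist": [0,0,0],"fingers": -0.2}])

```text
time: 13.0
eef_pos: [0.4175, 0.1373, 0.0629]
tcp_rot: [0.707, 0.707, -0.002, -0.001]
contact_force: [-0.2, 0.3, -0.5]
opening: 0.4
finger_force: 0.0
```

Request:
arm_command(steps=[{"translation": [0,0,0],"twist": [0,0,0],"fingers": -1},{"translation": [0,0,0],"twist": [0,0,0],"fingers": -1},{"translation": [0,0,0],"twist": [0,0,0],"fingers": -1},{"translation": [0,0,0],"twist": [0,0,0],"fingers": -1},{"translation": [0,0,0],"twist": [0,0,0],"fingers": -1}])

```text
time: 13.62
eef_pos: [0.4185, 0.1379, 0.0653]
tcp_rot: [0.707, 0.707, 0.0, 0.0]
contact_force: [-0.9, -0.0, 2.6]
opening: 0.246
finger_force: 26.0
```

Request:
arm_command(steps=[{"translation": [0,0,-0.04],"twist": [0,0,0],"fingers": -1},{"translation": [0,0,-0.11],"twist": [0,0,0],"fingers": -1},{"translation": [0,0,-0.17],"twist": [0,0,0],"fingers": -1},{"translation": [-0.03,0.02,-0.2],"twist": [0,0,0],"fingers": -1},{"translation": [-0.09,0.06,-0.2],"twist": [0,0,0],"fingers": -1}])

```text
time: 14.25
eef_pos: [0.4645, 0.0706, 0.2178]
tcp_rot: [0.706, 0.708, 0.002, 0.002]
contact_force: [1.0, 1.3, -2.0]
opening: 0.247
finger_force: 25.8
```

Request:
arm_command(steps=[{"translation": [-0.06,0.04,0],"twist": [0,0,0],"fingers": -1},{"translation": [-0.12,0.08,0],"twist": [0,0,0],"fingers": -1},{"translation": [-0.18,0.12,0],"twist": [0,0,0],"fingers": -1},{"translation": [-0.24,0.17,0],"twist": [0,0,0],"fingers": -1},{"translation": [-0.287,0.205,0],"twist": [0,0,0],"fingers": -1}])

```text
time: 14.88
eef_pos: [0.618, -0.1468, 0.2143]
tcp_rot: [0.707, 0.707, -0.0, -0.0]
contact_force: [0.1, 0.8, -0.5]
opening: 0.247
finger_force: 25.8
```

Request:
arm_command(steps=[{"translation": [0,0,0],"twist": [0,0,0],"fingers": -1},{"translation": [0,0,0.07],"twist": [0,0,0],"fingers": -1},{"translation": [0,0,0.13],"twist": [0,0,0],"fingers": -1},{"translation": [0,0,0.165],"twist": [0,0,0],"fingers": -1},{"translation": [0,0,0.173],"twist": [0,0,0],"fingers": -1}])

```text
time: 15.5
eef_pos: [0.6148, -0.1432, 0.0823]
tcp_rot: [0.707, 0.707, -0.001, -0.003]
contact_force: [0.3, 0.1, 0.1]
opening: 0.249
finger_force: 25.8
```

Request:
arm_command(steps=[{"translation": [0,0,0.002],"twist": [0,0,0],"fingers": -1},{"translation": [0,0,0.004],"twist": [0,0,0],"fingers": -1},{"translation": [0,0,0.005],"twist": [0,0,0],"fingers": -1},{"translation": [0,0,0.005],"twist": [0,0,0],"fingers": -1}])

```text
time: 16.0
eef_pos: [0.6173, -0.145, 0.082]
tcp_rot: [0.707, 0.707, 0.0, 0.001]
contact_force: [-0.5, 0.3, -1.1]
opening: 0.244
finger_force: 25.8
```

Request:
arm_command(steps=[{"translation": [0,0,0.001],"twist": [0,0,0],"fingers": -1},{"translation": [0,0,0.002],"twist": [0,0,0],"fingers": -1},{"translation": [0,0,0.002],"twist": [0,0,0],"fingers": -1}])

```text
time: 16.38
eef_pos: [0.6174, -0.145, 0.0814]
tcp_rot: [0.707, 0.707, 0.0, 0.0]
contact_force: [-3.3, 0.7, 6.6]
opening: 0.245
finger_force: 26.3
```

Request:
arm_command(steps=[{"translation": [0,0,0],"twist": [0,0,0],"fingers": -0.2},{"translation": [0,0,0],"twist": [0,0,0],"fingers": 0.1},{"translation": [0,0,0],"twist": [0,0,0],"fingers": 0.3},{"translation": [0,0,-0.05],"twist": [0,0,0],"fingers": 0.3},{"translation": [0,0,-0.12],"twist": [0,0,0],"fingers": 0.3}])

```text
time: 17.0
eef_pos: [0.6155, -0.1443, 0.1681]
tcp_rot: [0.707, 0.707, -0.001, -0.003]
contact_force: [0.3, -0.4, -0.3]
opening: 0.651
finger_force: 0.0
```

Request:
arm_command(steps=[{"translation": [0,0,-0.07],"twist": [0,0,0],"fingers": 0.6},{"translation": [0.04,-0.03,-0.12],"twist": [0,0,0],"fingers": 1},{"translation": [0.11,-0.06,-0.12],"twist": [0,0,0],"fingers": 1},{"translation": [0.18,-0.09,-0.12],"twist": [0,0,0],"fingers": 1},{"translation": [0.25,-0.12,-0.12],"twist": [0,0,0],"fingers": 1}])

```text
time: 17.62
eef_pos: [0.5259, 0.044, 0.2598]
tcp_rot: [0.707, 0.707, 0.0, 0.0]
contact_force: [0.7, 0.2, 0.3]
opening: 0.999
finger_force: 0.0
```

Request:
arm_command(steps=[{"translation": [0.07,-0.03,0],"twist": [0,0,0],"fingers": 1},{"translation": [0.14,-0.06,0],"twist": [0,0,0],"fingers": 1},{"translation": [0.21,-0.09,0],"twist": [0,0,0],"fingers": 1},{"translation": [0.27,-0.12,0],"twist": [0,0,0],"fingers": 1},{"translation": [0.341,-0.137,0],"twist": [0,0,0],"fingers": 1}])

```text
time: 18.25
eef_pos: [0.4229, 0.2996, 0.2598]
tcp_rot: [0.707, 0.707, 0.0, 0.0]
contact_force: [1.2, -0.4, -0.4]
opening: 1.003
finger_force: 0.0
```

```bash
python3 w.py 250 .424 .2985 w250
```

```text
cam [0.423 0.38  0.384] [ 0.   -0.31 -0.95] proj top [[206. 321.]]
[([386.0, 474.0], 0.85), ([178.0, 323.0], 0.82), ([158.0, 198.0], 0.76), ([56.0, 334.0], 0.61)]
(array([0.42283586, 0.30069419]), np.float64(0.43940639598708303))
at [0.4222 0.3021 0.2598] tr [-0.0048  0.0024  0.013 ] tw [-0.    -0.002  0.006]
```

View pics/w250.png

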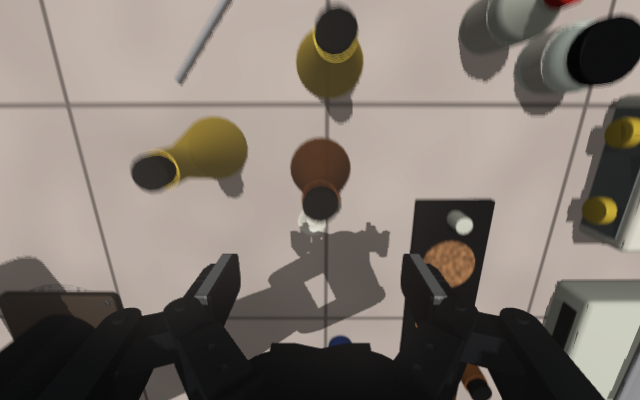

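The amber 250's stopper is at (203,321), between the yellow decoys at (60,330) and (150,200).

Request:
arm_command(steps=[{"translation": [0.001,0,0.06],"twist": [0,0,0],"fingers": 1},{"translation": [0.001,0,0.13],"twist": [0,0,0],"fingers": 0.6},{"translation": [0.001,0,0.165],"twist": [0,0,0],"fingers": 0.3},{"translation": [0.001,0,0.176],"twist": [0,0,0],"fingers": 0.2},{"translation": [0.001,0,0.176],"twist": [0,0,0],"fingers": 0}], grip_force=30)

```text
time: 18.98
eef_pos: [0.4245, 0.2988, 0.128]
tcp_rot: [0.707, 0.707, 0.0, 0.0]
contact_force: [0.9, -0.4, 0.2]
opening: 0.501
finger_force: 0.0
```

Request:
arm_command(steps=[{"translation": [0,0,0],"twist": [0,0,0],"fingers": -1},{"translation": [0,0,0],"twist": [0,0,0],"fingers": -1},{"translation": [0,0,0],"twist": [0,0,0],"fingers": -1},{"translation": [0,0,0],"twist": [0,0,0],"fingers": -1},{"translation": [0,0,0],"twist": [0,0,0],"fingers": -1}])

```text
time: 19.6
eef_pos: [0.4249, 0.2995, 0.1291]
tcp_rot: [0.707, 0.707, 0.001, 0.0]
contact_force: [-0.9, -1.0, 5.4]
opening: 0.385
finger_force: 31.5
```

Request:
arm_command(steps=[{"translation": [0,0,-0.04],"twist": [0,0,0],"fingers": -1},{"translation": [0,0,-0.1],"twist": [0,0,0],"fingers": -1},{"translation": [0,0,-0.133],"twist": [0,0,0],"fingers": -1},{"translation": [-0.03,0.04,-0.133],"twist": [0,0,0],"fingers": -1},{"translation": [-0.07,0.09,-0.133],"twist": [0,0,0],"fingers": -1}])

```text
time: 20.23
eef_pos: [0.4913, 0.2466, 0.227]
tcp_rot: [0.706, 0.708, -0.0, -0.0]
contact_force: [0.5, -0.4, -2.1]
opening: 0.392
finger_force: 30.9
```

Request:
arm_command(steps=[{"translation": [-0.035,0.05,0],"twist": [0,0,0],"fingers": -1},{"translation": [-0.07,0.1,0],"twist": [0,0,0],"fingers": -1},{"translation": [-0.11,0.14,0],"twist": [0,0,0],"fingers": -1},{"translation": [-0.123,0.164,0],"twist": [0,0,0],"fingers": -1},{"translation": [-0.123,0.164,0],"twist": [0,0,0],"fingers": -1}])

```text
time: 20.85
eef_pos: [0.6148, 0.1534, 0.2259]
tcp_rot: [0.708, 0.707, -0.001, -0.001]
contact_force: [-0.0, 0.2, -2.1]
opening: 0.385
finger_force: 30.9
```

Request:
arm_command(steps=[{"translation": [0,0,0.04],"twist": [0,0,0],"fingers": -1},{"translation": [0,0,0.08],"twist": [0,0,0],"fingers": -1},{"translation": [0,0,0.1],"twist": [0,0,0],"fingers": -1},{"translation": [0,0,0.107],"twist": [0,0,0],"fingers": -1},{"translation": [0,0,0.11],"twist": [0,0,0],"fingers": -1}])

```text
time: 21.48
eef_pos: [0.6149, 0.1547, 0.1457]
tcp_rot: [0.707, 0.707, 0.0, 0.0]
contact_force: [0.3, 0.8, -1.8]
opening: 0.387
finger_force: 30.9
```

Request:
arm_command(steps=[{"translation": [0,0,0.001],"twist": [0,0,0],"fingers": -1},{"translation": [0,0,0.002],"twist": [0,0,0],"fingers": -1},{"translation": [0,0,0.002],"twist": [0,0,0],"fingers": -1}])

```text
time: 21.85
eef_pos: [0.6153, 0.1545, 0.1452]
tcp_rot: [0.707, 0.707, 0.001, 0.001]
contact_force: [-2.5, 0.2, 1.9]
opening: 0.39
finger_force: 31.3
```

Request:
arm_command(steps=[{"translation": [0,0,0.0005],"twist": [0,0,0],"fingers": 0},{"translation": [0,0,0],"twist": [0,0,0],"fingers": 0.2},{"translation": [0,0,0],"twist": [0,0,0],"fingers": 0.4},{"translation": [0,0,-0.05],"twist": [0,0,0],"fingers": 0.4},{"translation": [0,0,-0.12],"twist": [0,0,0],"fingers": 0.4}])

```text
time: 22.48
eef_pos: [0.6133, 0.1542, 0.2319]
tcp_rot: [0.707, 0.707, -0.002, -0.002]
contact_force: [1.2, 0.1, 0.5]
opening: 0.697
finger_force: 0.0
```

Request:
arm_command(steps=[{"translation": [0,-0.03,-0.05],"twist": [0,0,0],"fingers": 0.4},{"translation": [0,-0.1,-0.07],"twist": [0,0,0],"fingers": 0.4},{"translation": [0,-0.16,-0.07],"twist": [0,0,0],"fingers": 0.4},{"translation": [0.05,-0.2,-0.07],"twist": [0,0,0],"fingers": 0.4},{"translation": [0.1,-0.2,-0.07],"twist": [0,0,0],"fingers": 0.4}])

```text
time: 23.1
eef_pos: [0.4629, 0.2299, 0.2864]
tcp_rot: [0.707, 0.707, 0.0, 0.0]
contact_force: [0.0, -0.4, 0.8]
opening: 0.699
finger_force: 0.0
```

Run:
```python
from h import *
ps=[cam("scene"),cam("side")]
P=[(25,.617,-.145),(50,.6163,-.0453),(100,.6155,.0545),(250,.6148,.1545)]
ims=[]
for p in ps:
    S=4; im=cv2.resize(p["pixels"][:,:,::-1],None,fx=S,fy=S,interpolation=cv2.INTER_CUBIC)
    for s,x,y in P:
        m=M[s]
        for z,r in ((0,m[0]),(m[1],m[2]),(m[3],m[2])):
            q=((proj(p,circ(x,y,.016+z,r))[:,::-1]+.5)*S).astype(np.int32); cv2.polylines(im,[q],True,(0,255,0),1)
    c=proj(p,[[.616,0,.06]])[0]*S; r,k=int(c[0]),int(c[1])
    ims.append(im[max(r-300,0):r+300,max(k-400,0):k+400])
    print(recognise(p,"beaker")[0],onz(p,recognise(p,"beaker")[0]["point"],.03).round(3))
cv2.imwrite("pics/f1.png",ims[0]); cv2.imwrite("pics/f2.png",ims[1])
```

```text
{'point': [192.1, 299.3], 'conf': 0.75} [ 0.45  -0.003  0.03 ]
{'point': [198.2, 347.3], 'conf': 0.6} [ 0.462 -0.009  0.03 ]
```

View pics/f1.png

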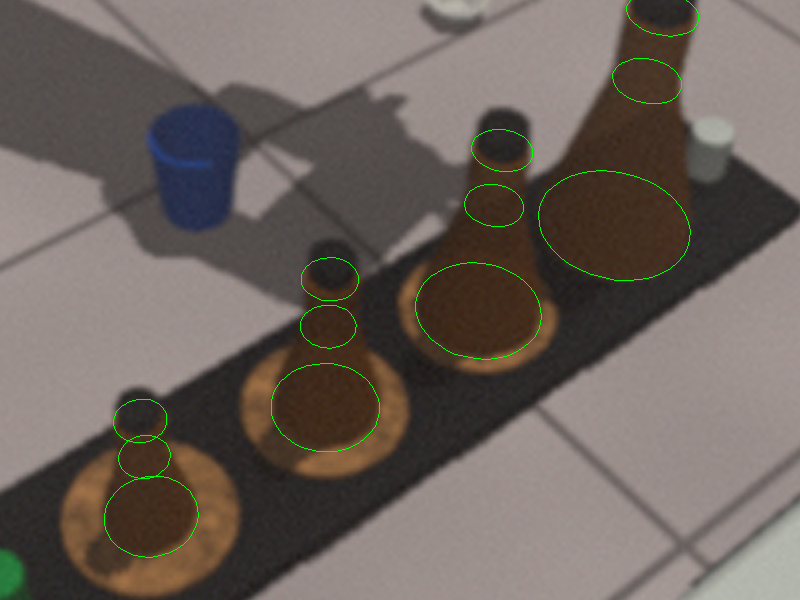

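View pics/f2.png

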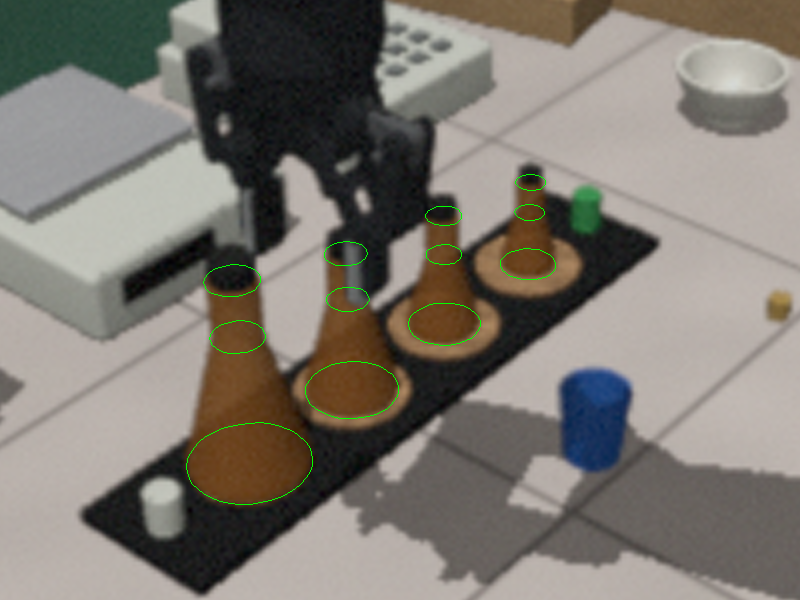

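Both views show all four flasks upright and on the outlines drawn for the mat centres (within about 2 mm). They run 25, 50, 100, 250 from the green peg. The beaker is where it stood, and the gripper touches nothing.

```bash
python3 -c "
from plant import sign_off
print(sign_off())"
```

```text
the job is handed in; nothing more can be done
None
```

The job is handed in: the four amber flasks stand upright and centred to about 2 mm on mats a to d, smallest (25) at the green peg and largest (250) at the far end, with the blue beaker where it stood; the judge's result was not shown.

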